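# Close up the socket chest

### The arm

A 7-joint arm with a two-finger parallel gripper is mounted at the origin on the work surface. World frame = base frame: x ahead of the robot, y to its left, z up, the work surface at z = 0. Lengths are in m, angles in rad, forces in N, time in s.
With the tool pointing down it reaches from about 0.4 to 0.85 m from the base axis. Payload 4.5 kg.
Tool frame: the origin (TCP) lies at the very end of the fingers, on their centre line; the grasp point (between the pads) lies 19 mm behind it; y points along the fingers, x is the direction in which the jaws open and shut, and the axes are right-handed (so a half turn about y gives the same grasp; the last joint's range is limited). The gripper opens to 88 mm and grips with 3 to 60 N. Pads are 18 mm wide; open, the fingers measure 123 mm over their backs; the gripper's body (75 mm by 187 mm) begins 45 mm behind the grasp point.
Start: joints at [1.2, 0.689, -0.195, 1.565, 0.157, 0.902, -0.215], TCP at [0.246, -0.575, 0.217] pointing down, gripper open.
Joint ranges: [-3.01, 3.01], [-0.46, 2.08], [-1.47, 1.51], [0.13, 2.56], [-1, 4.14], [0.04, 2.09], [-2.66, 2.66]. Speed limits (rad/s): [2.57, 2.57, 3.14, 3.14, 3.14, 3.14, 3.14].

### API

Orientations are given as a unit quaternion [x, y, z, w].
In Python, from plant import r gives the robot as it stands.
- The arm moves only by the shell command python3 -m inch 'ROWS' [OPENING] [FORCE]. ROWS is JSON, a list of rows, each a list of 6 numbers: the shift along the tool's x, y, z in mm, then the turn, a rotation vector about the tool's x, y, z in rad. In form: [[x, y, z, ax, ay, az], ...]. A call has 1 to 12 rows; each row shifts and turns the commanded pose from where the row before left it, along the tool's axes as they then stand; what a row does not reach is not made up. A row lasts 1/12 s, in which the tool goes at most 41.7 mm and 7.16 degrees, less where a joint would pass 70% of its speed; a pose out of reach is approached as far as the arm can. A call is refused whole if a number of a shift passes 41.7 or a number of a turn 0.125, either way. A call with a gripper value outside its range is refused whole. OPENING is the finger opening in mm, from 0 to 88.1, set as the call begins (- or left out, the last holds). The fingers move at their own pace and stop on an object; FORCE is the grip in N (left out, the last holds). Time passes only in rows, so rows that do not move let the fingers close. It gives the time, the measured TCP pose, the force and the opening at its end, in the units of the state.
- r.get_state(): the state, without advancing time (a new reading comes with each control period).
- r.snapshot(name): name is "side" or "top"; returns a dict with "img" (480x640x3 uint8, red, green, blue), "range_z" (480x640 float32, m along the optical axis (not along the pixel's ray), 0 where there is no reading), "mtx" (3x3 intrinsics, pixels), "camera_from_world" (4x4, takes a point from world to camera coordinates). Camera axes: x right, y down, z forward; pixel columns grow to the right and rows downward; lengths in m; the calibration is good to about 2 mm. A picture is of the moment at which its call begins.
- r.finish_job(): hands the job in, once; it reports no verdict.
The state is a dict: "clock": time; "q": joint angles; "qd": joint speeds; "joint_torque": joint torques, N m; "tool_pos": TCP position; "eef_rot": TCP orientation; "contact_force": force on the tool from outside, world axes, zero at the start; "moment": the same for the moment, N m; "opening": opening from 0.0 (shut) to 1.0 (fully open).
Only numpy, scipy, OpenCV 4.12 (cv2) and the standard library are available. Lean on these libraries where they do the work, as an engineer would, in place of code of your own. Each camera call takes 0.05 s, during which the arm holds its last target.

### The job

Close up the small socket chest on the bench with your fingertips: push both open drawers fully home first, and only then push the raised lid down until it is fully shut. Push gently from outside, without slamming: grip and lift nothing, keep off the lid's carrying handle and the inside of the lid, do not shove the chest along the bench, and leave everything else where it is.

Things in the scene. Friction and masses are not known exactly. Their poses are not given: they have to be found in the camera images.
- chest: Grey sheet-metal socket chest, 7 to 11 kg, standing loose on the bench, upright. 160 deep (its x) by 320 wide (its y), open rim 100 above the bench; with the lid shut its top is 120 high. Origin: centre of its underside; x points from the drawer front to the hinged back (away from the robot within 0.25 rad), y to its left, z up.
- drawer_left (a joint): Left (+y) drawer of the chest, in m: 0 is shut with its front flush with the chest's front, positive is pulled out towards the chest's -x (0.025 to 0.055 at the start, stop at 0.09). It has sliding friction of about 1.5 N plus 8 N per m/s, no spring and no latch: it stays where it is left. Front panel 148 wide, from 12 to 66 above the bench.
- drawer_right (a joint): Right (-y) drawer of the chest, the same as the left one.
- pull_left (a point): Middle of the front face of the left drawer's pull: a solid aluminium lip 90 wide (along the chest's y) and 20 high, standing 14 out from the drawer front. This point is 56 above the bench (lip from 46 to 66), at chest y = +80, chest x = -94 when shut. Axes as the chest's.
- pull_right (a point): The same for the right drawer, at chest y = -80.
- lid (a joint): Lid angle in rad: 0 is shut, resting on the rim; it grows as the front edge swings up and back (0.85 to 1.2 at the start, stop at 1.75). A stiff friction hinge (about 0.7 N m, lid 0.45 kg, mass varies) holds it at any angle; it does not fall.
- lid_hinge (a point): Middle of the lid's hinge line, fixed on the chest at chest x = +80, y = 0, 100 above the bench; the axis is the chest's y. Axes as the chest's.
- lid_push (a point): Point on the lid's outer (upper) face, on its middle line, 145 from the hinge and 15 from the front edge; with the lid shut it is 120 above the bench. The lid is a shallow pan 160 from hinge to front edge, 320 wide, 20 deep: its outer face lies 20 off the hinge plane. Push near this point, clear of the carrying handle. Axes turn with the lid: x from front edge to hinge, z out of the outer face.
- lid_handle: Dark bar carrying handle on the lid's outer face, not to be used: a loop of 8 mm bar, 90 wide along the hinge, 26 high, 65 from the hinge, on the lid's middle line. Origin and axes: the lid's own, on the hinge line (x from the front edge to the hinge, z out of the outer face).
- lid_inside: Dark lining of the lid's inner face and of the inside of its front edge, not to be touched (the lid's rim is not to be gripped). Origin and axes as lid_handle.
- socket: Bystander: a steel socket, diameter 30, 40 high, standing in front of the chest between the lanes of the two drawers. Origin: centre of its underside.
- oil_can: Bystander: a plain metal can, diameter 66, 160 high, standing to the left of the chest. Origin: centre of its underside.
- jar: Bystander: an amber glass jar with black cap, diameter 68, 85 high, standing to the right of the chest. Origin: centre of its underside.
- wrench: Bystander: a steel wrench 180 long, lying in front and to the right of the chest. Origin: underside of its middle.
- screwdriver: Bystander: a screwdriver 200 long, lying in front and to the left of the chest. Origin: underside of its middle.
- cup: Bystander: a steel cup, diameter 72, 80 high, at the left side of the bench. Origin: centre of its underside.

How it is judged:
On the way, in this order (a step that is already met when the one before it is completed fails the run):
1. both drawers are pushed fully home (value of joint each of drawer_left, drawer_right below 0.004 m and value of joint lid above 0.3 rad), for 0.2 s.
2. the lid is pushed fully shut (value of joint each of drawer_left, drawer_right below 0.004 m and value of joint lid below 0.04 rad), for 0.2 s.
At the end, for the whole second after the job is handed in: Both drawers within 4 mm of shut, the lid within 0.04 rad (about 6 mm at its edge) of shut, the chest upright, at rest and within 25 mm of where it stood, every other thing within 25 mm of where it stood (all of step 2 and distance of each of chest, socket, oil_can, jar, wrench, screwdriver, cup from where it was at the start of the episode below 0.025 m and angle between chest's own z axis and vertical below 0.03 rad and linear speed of chest below 0.02 m/s); the robot touches nothing.
It fails at once if the lid is pushed down (below 0.3 rad) while a drawer is still more than 8 mm out (value of joint lid below 0.3 rad and value of joint any of drawer_left, drawer_right above 0.008 m).
It fails at once if a drawer (over 0.6 m/s) or the lid (over 3.5 rad/s) is slammed (velocity of joint any of drawer_left, drawer_right below -0.6 m/s or velocity of joint lid below -3.5 rad/s).
It fails at once if the chest is shoved (more than 25 mm), lifted (more than 8 mm) or tipped (more than 0.1 rad) (distance of chest from where it was at the start of the episode above 0.025 m or height (world z) of chest above 0.008 m or angle between chest's own z axis and vertical above 0.1 rad).
It fails at once if the fingers press (over 3 N) on the lid's carrying handle or on the inside of the lid, as in gripping it (contact force between the fingers and lid_handle above 3 N or contact force between the fingers and lid_inside above 3 N).
It fails at once if another thing is moved or lifted (more than 25 mm) (distance of any of socket, oil_can, jar, wrench, screwdriver, cup from where it was at the start of the episode above 0.025 m).
It also fails if it takes over 54 s, if anything falls off the work surface, if the arm or the gripper's body presses on something with over 40 N, if the wrist force passes 120 N, or if a joint passes its speed limit or range.

## Working session

There is one attempt and no reset: what is moved stays moved. The work goes in short steps, Python scripts to look and compute and a shell command to move; the robot and the scene stay as the last step left them, time stands still between calls to the robot, and variables do not carry over. Pictures are saved under pics/ and viewed, and the job is handed in when it is done.

```bash
ls; mkdir -p pics; python3 - <<'E'
from plant import r
import cv2,numpy as np
s=r.get_state()
for k in s: print(k,np.round(s[k],3))
for n in("side","top"):
    d=r.snapshot(n); cv2.imwrite(f"pics/{n}0.png",d["img"][:,:,::-1]); np.savez(f"{n}0.npz",**d)
    print(n,d["mtx"],np.round(d["camera_from_world"],4))
E
```

```text
pics
clock 0.0
q [ 1.2    0.69  -0.194  1.566  0.157  0.902 -0.215]
qd [ 0.    -0.001  0.     0.001 -0.    -0.003 -0.001]
joint_torque [-0.0000e+00 -5.2756e+01 -1.2670e+00 -1.5343e+01 -5.3000e-02  7.0000e-03
  0.0000e+00]
tool_pos [ 0.246 -0.574  0.216]
eef_rot [-0.59   0.39  -0.389  0.591]
contact_force [-0.166  0.445  0.227]
moment [ 0.028 -0.02  -0.082]
opening 0.999
side [[461.06911378   0.         322.03322279]
 [  0.         461.06911378 240.97660527]
 [  0.           0.           1.        ]] [[-0.9083 -0.4183  0.009   0.5466]
 [-0.3087  0.6554 -0.6893  0.1623]
 [ 0.2824 -0.6289 -0.7244  1.0956]
 [ 0.      0.      0.      1.    ]]
top [[579.21247381   0.         315.90146048]
 [  0.         579.21247381 248.82790585]
 [  0.           0.           1.        ]] [[ 0.0086 -0.9998 -0.0191  0.1185]
 [-0.9968 -0.007  -0.0793  0.5607]
 [ 0.0792  0.0197 -0.9967  1.3398]
 [ 0.      0.      0.      1.    ]]
```

View pics/side0.png

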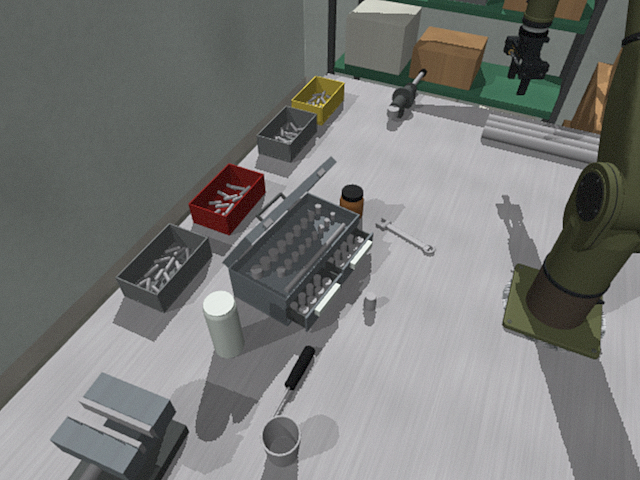

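View pics/top0.png

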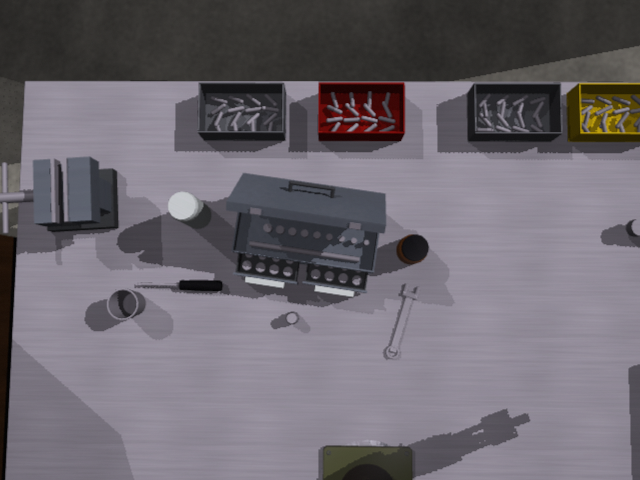

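The top view shows the chest around (308,230). The bright pulls are at (265,282) and (335,291), the socket is at (291,318), and the lid is raised with its handle at (312,186). Next I'll measure these.

```bash
cat > h.py <<'E'
import numpy as np,cv2
from plant import r
def load(n): return dict(np.load(n+'.npz'))
def ray(d,u,v,z):
    M=d["camera_from_world"];R=M[:3,:3];t=M[:3,3];c=-R.T@t
    w=R.T@np.linalg.inv(d["mtx"])@np.array([u,v,1.]); return c+w*(z-c[2])/w[2]
def cloud(d):
    M=d["camera_from_world"];R=M[:3,:3];t=M[:3,3]
    v,u=np.mgrid[:480,:640]; Z=d["range_z"]
    P=np.stack([(u-d["mtx"][0,2])/d["mtx"][0,0]*Z,(v-d["mtx"][1,2])/d["mtx"][1,1]*Z,Z],-1)
    W=(P-t)@R; W[Z==0]=np.nan; return W
def proj(d,p):
    M=d["camera_from_world"];q=d["mtx"]@(M[:3,:3]@np.array(p)+M[:3,3]);return q[:2]/q[2]
E
python3 - <<'E'
from h import *
for n in("top0","side0"):
    d=load(n);W=cloud(d);img=d["img"]
    x0,x1,y0,y1=(150,450,160,370) if n=="top0" else (180,480,140,440)
    cv2.imwrite(f"pics/{n}z.png",cv2.resize(img[y0:y1,x0:x1,::-1],None,fx=2,fy=2,interpolation=cv2.INTER_CUBIC) if n!="top0" else cv2.resize(img[y0:y1,x0:x1,::-1],None,fx=2.6,fy=2.6,interpolation=cv2.INTER_CUBIC))
    m=((img.min(2)>190)).astype(np.uint8)
    k,l,st,ce=cv2.connectedComponentsWithStats(m)
    for i in range(1,k):
        if 30<st[i,4]<3000:
            ww=W[l==i]; 
            rect=cv2.minAreaRect(np.argwhere(l==i)[:,::-1].astype(np.float32))
            print(n,st[i],np.round(ce[i],1),np.round(rect[0],1),np.round(rect[1],1),"cloud med",np.round(np.nanmedian(ww,0),3),"ray z.066",np.round(ray(d,*ce[i],.066),4))
d=load("top0");W=cloud(d)
for nm,(u,v) in dict(socket=(291,317),can=(185,206),jar=(412,248),lidfront=(310,205),handle=(311,184),screw=(200,286)).items(): print(nm,np.round(W[v,u],3))
E
```

```text
top0 [169 193  26  26 535] [181.4 205.1] [181.5 205.5] [25. 25.] cloud med [0.641 0.409 0.161] ray z.066 [0.6551 0.4328 0.066 ]
top0 [246 278  37   9 143] [264.4 282. ] [264.  281.9] [36.8  3.9] cloud med [0.48  0.237 0.067] ray z.066 [0.48   0.2386 0.066 ]
top0 [316 287  37   9 148] [334.1 290.9] [334.  290.8] [36.8  4. ] cloud med [0.461 0.08  0.067] ray z.066 [0.4611 0.08   0.066 ]
side0 [354   0  60  13 487] [380.1   6.5] [383.6   6.1] [58.8 11.7] cloud med [ 0.999 -1.547  0.035] ray z.066 [ 0.9648 -1.461   0.066 ]
side0 [400 233  25  13  35] [412.7 239.7] [411.7 239.1] [26.4  2.2] cloud med [ 0.363 -0.07   0.01 ] ray z.066 [ 0.3583 -0.0142  0.066 ]
side0 [351 240  21  24 129] [360.9 251.8] [360.9 251.9] [ 4.4 28.4] cloud med [0.461 0.082 0.068] ray z.066 [0.4612 0.0793 0.066 ]
side0 [315 283  25  28 164] [327. 297.] [327.1 297. ] [ 4.8 33.9] cloud med [0.479 0.241 0.068] ray z.066 [0.48   0.2392 0.066 ]
side0 [203 290  31  26 615] [218.  302.6] [218.  302.5] [25. 30.] cloud med [0.64  0.408 0.162] ray z.066 [0.692  0.3557 0.066 ]
socket [0.4   0.179 0.039]
can [0.638 0.4   0.162]
jar [ 0.559 -0.094  0.082]
lidfront [0.634 0.132 0.215]
handle [0.684 0.131 0.181]
screw [0.47  0.393 0.031]
```

```bash
python3 - <<'E'
from h import *
d=load("top0");W=cloud(d)
# lid outer face region
m=np.zeros((480,640),np.uint8); cv2.fillPoly(m,[np.array([(245,198),(370,210),(372,205),(372,198),(248,184)])],1)
P=W[(m>0)&(W[...,2]>.13)]
c=np.median(P,0)
for _ in range(4):
    u,s,vt=np.linalg.svd(P-P.mean(0),full_matrices=False); n=vt[2]*np.sign(vt[2][2]); e=(P-P.mean(0))@n; P=P[abs(e)<.004]
print("normal",n,len(P),e.std(),"yaw",np.arctan2(n[1],n[0]),"angle",np.arctan2(np.hypot(n[0],n[1]),n[2]),P.mean(0))
# pull orientation
for k,(x0,x1,y0,y1) in dict(L=(240,290,274,290),R=(310,358,283,300)).items():
    q=W[y0:y1,x0:x1]; mm=(d["img"][y0:y1,x0:x1].min(2)>190); vv,uu=np.nonzero(mm)
    X=np.array([ray(d,u+x0,v+y0,.066)[:2] for u,v in zip(uu,vv)])
    vx,vy,_,_=cv2.fitLine(X.astype(np.float32),cv2.DIST_L2,0,1e-4,1e-4).ravel(); 
    if vy<0: vx,vy=-vx,-vy
    print(k,"yaw",np.arctan2(-vx,vy),X.mean(0),"ylen",np.ptp(X[:,1]),"xspan",np.ptp(X[:,0]))
# highest lid cloud points = front edge
sel=(W[...,0]>.5)&(W[...,0]<.8)&(W[...,1]>-.02)&(W[...,1]<.33)&(W[...,2]>.07)
print("zmax",np.nanpercentile(W[sel][:,2],99.5))
np.set_printoptions(precision=3,suppress=True,linewidth=150)
for u in (280,340):
    for v in range(172,292,4): print(u,v,W[v,u])
E
```

```text
normal [ 0.83341274 -0.11827442  0.53984661] 1778 0.0009420607894474763 yaw -0.14097440250482454 angle 1.0005414563739177 [0.65480397 0.13841741 0.18434628]
L yaw -0.14441128 [0.48001425 0.23856782] ylen 0.08227619857374652 xspan 0.017657142001432258
R yaw -0.14122458 [0.46112845 0.079983  ] ylen 0.08162381475145819 xspan 0.017537705861303265
zmax 0.2475126859316461
280 172 [0.747 0.212 0.002]
280 176 [ 0.738  0.212 -0.002]
280 180 [0.703 0.201 0.125]
280 184 [0.691 0.2   0.141]
280 188 [0.679 0.198 0.159]
280 192 [0.667 0.196 0.178]
280 196 [0.655 0.195 0.196]
280 200 [0.644 0.193 0.216]
280 204 [0.633 0.192 0.232]
280 208 [0.623 0.19  0.244]
280 212 [0.615 0.191 0.241]
280 216 [0.608 0.191 0.236]
280 220 [0.621 0.204 0.074]
280 224 [0.612 0.204 0.07 ]
280 228 [0.601 0.203 0.089]
280 232 [0.592 0.203 0.09 ]
280 236 [0.585 0.204 0.07 ]
280 240 [0.576 0.204 0.071]
280 244 [0.566 0.204 0.073]
280 248 [0.556 0.202 0.087]
280 252 [0.548 0.204 0.07 ]
280 256 [0.539 0.203 0.072]
280 260 [0.533 0.207 0.02 ]
280 264 [0.524 0.207 0.019]
280 268 [0.514 0.207 0.019]
280 272 [0.505 0.207 0.016]

[... 254 characters left out ...]

340 192 [0.675 0.069 0.139]
340 196 [0.663 0.07  0.157]
340 200 [0.651 0.07  0.176]
340 204 [0.64  0.07  0.189]
340 208 [0.629 0.071 0.207]
340 212 [0.618 0.071 0.225]
340 216 [0.608 0.071 0.239]
340 220 [0.6   0.071 0.245]
340 224 [0.593 0.071 0.235]
340 228 [0.603 0.068 0.077]
340 232 [0.594 0.068 0.074]
340 236 [0.584 0.068 0.091]
340 240 [0.575 0.068 0.09 ]
340 244 [0.567 0.067 0.072]
340 248 [0.558 0.067 0.072]
340 252 [0.549 0.067 0.067]
340 256 [0.539 0.068 0.089]
340 260 [0.531 0.067 0.076]
340 264 [0.522 0.067 0.076]
340 268 [0.515 0.066 0.022]
340 272 [0.506 0.066 0.019]
340 276 [0.495 0.067 0.054]
340 280 [0.486 0.066 0.052]
340 284 [0.478 0.066 0.018]
340 288 [0.468 0.067 0.065]
```

View pics/top0z.png

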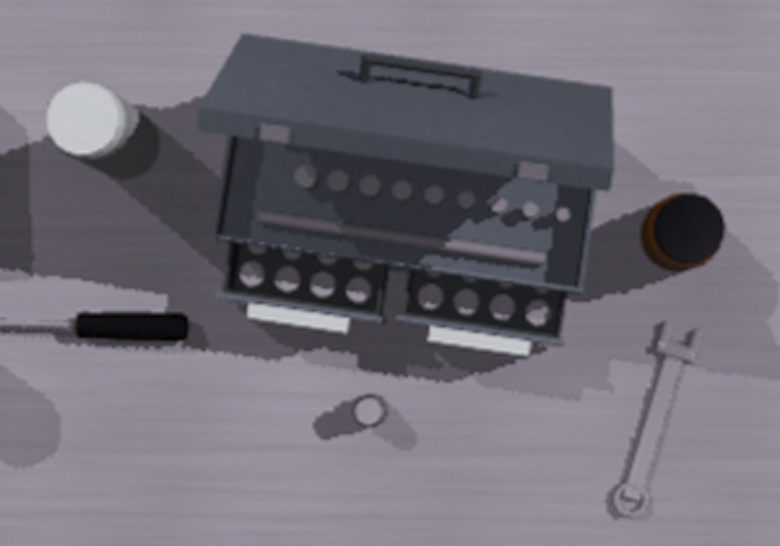

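View pics/side0z.png

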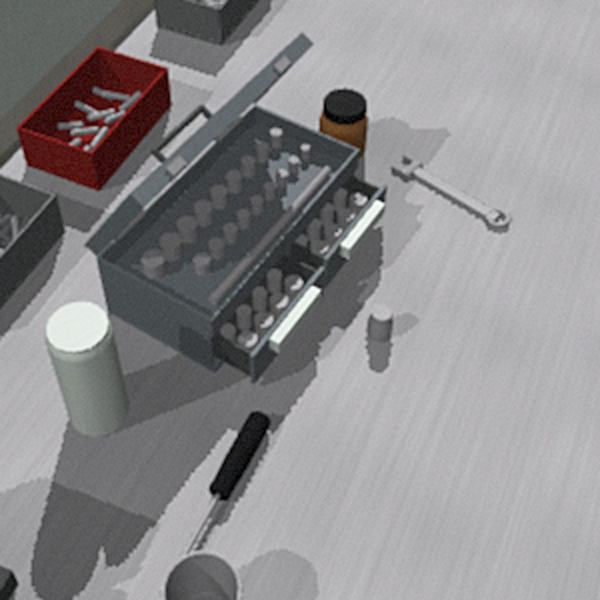

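```bash
cat >> h.py <<'E'
from scipy.spatial.transform import Rotation as Ro
yaw=-0.142; ex=np.array([np.cos(yaw),np.sin(yaw),0]); ey=np.array([-np.sin(yaw),np.cos(yaw),0]); ez=np.array([0,0,1.])
O=.580*ex+.2243*ey
def tool(): 
    s=r.get_state(); return np.array(s["tool_pos"]),Ro.from_quat(s["eef_rot"]),s
def show():
    p,R,s=tool(); q=p-O
    print("t",round(s["clock"],2),"chest xyz mm",np.round([q@ex*1e3,q@ey*1e3,p[2]*1e3],1),"F chest",np.round([np.dot(s["contact_force"],a) for a in(ex,ey,ez)],1),"open",round(s["opening"],2),"q",np.round(s["q"],2))
def togo(xc,yc,z,sgn):
    p,R,s=tool(); t=O+xc*1e-3*ex+yc*1e-3*ey; t[2]=z*1e-3
    print("tool-frame shift mm now",np.round(R.inv().apply(t-p)*1e3,1))
    tx=sgn*ey; ty=-ez; T=Ro.from_matrix(np.stack([tx,ty,np.cross(tx,ty)],1))
    print("rotvec in tool",np.round((R.inv()*T).as_rotvec(),3),"shift in target frame",np.round(T.inv().apply(t-p)*1e3,1))
E
python3 - <<'E'
from h import *
p,R,s=tool(); print(np.round(R.as_matrix(),3)); show()
for sg in(1,-1): togo(-190,-80,120,sg)
print("pulls",[np.round(O+x*ex+y*ey,3) for x,y in((-.146,.08),(-.142,-.08))])
E
```

```text
[[ 0.394 -0.001  0.919]
 [-0.919  0.001  0.394]
 [-0.002 -1.    -0.   ]]
t 0.1 chest xyz mm [-255.4 -757.7  216. ] F chest [-0.  -0.2 -0.2] open 1.0 q [ 1.2   0.69 -0.19  1.57  0.16  0.9  -0.22]
tool-frame shift mm now [-544.7   96.8  408.2]
rotvec in tool [-2.000e-03 -2.595e+00 -1.000e-03] shift in target frame [677.7  96.  -65.4]
tool-frame shift mm now [-544.7   96.8  408.2]
rotvec in tool [ 0.001  0.547 -0.002] shift in target frame [-677.7   96.    65.4]
pulls [array([0.473, 0.24 , 0.   ]), array([0.454, 0.081, 0.   ])]
```

```bash
python3 -m inch '[[-28,0,28,0,0.11,0],[-28,0,28,0,0.11,0],[-28,0,25,0,0.11,0],[-32,0,20,0,0.11,0],[-32,0,10,0,0.107,0],[-40,0,0,0,0,0],[-40,0,0,0,0,0],[-40,0,0,0,0,0]]' 0 20; python3 -c "
from h import *
show();togo(-190,-80,120,-1)"
```

```text
clock: 0.77
tool_pos: [0.3445, -0.2849, 0.2165]
eef_rot: [-0.463, 0.534, -0.534, 0.463]
contact_force: [1.1, 0.8, -0.7]
opening: 0.425
t 0.77 chest xyz mm [-198.6 -457.6  216.5] F chest [ 1.   0.9 -0.7] open 0.43 q [ 0.6   0.46 -0.01  2.08  0.01  0.59 -1.14]
tool-frame shift mm now [-377.6   96.6    8.5]
rotvec in tool [ 0. -0. -0.] shift in target frame [-377.6   96.5    8.6]
```

```bash
python3 -m inch '[[-40,0,2,0,0,0],[-40,0,2,0,0,0],[-40,0,2,0,0,0],[-40,0,2,0,0,0],[-40,0,0,0,0,0],[-40,0,0,0,0,0],[-40,0,0,0,0,0],[-40,0,0,0,0,0],[-40,20,0,0,0,0],[-17,20,0,0,0,0],[0,20,0,0,0,0],[0,0,0,0,0,0]]'; python3 -c "
from h import *
show();togo(-190,-80,56,-1)
d=r.snapshot('side');cv2.imwrite('pics/s1.png',d['img'][:,:,::-1])"
```

```text
clock: 1.77
tool_pos: [0.4038, 0.0837, 0.1556]
eef_rot: [-0.466, 0.534, -0.532, 0.463]
contact_force: [0.3, -0.6, -0.3]
opening: 0.004
t 1.77 chest xyz mm [-192.2  -84.3  155.6] F chest [ 0.4 -0.6 -0.3] open 0.0 q [-0.34  0.55  0.03  2.25 -0.05  0.35 -1.97]
tool-frame shift mm now [-4.5 99.6  2.7]
rotvec in tool [0.005 0.004 0.002] shift in target frame [-4.3 99.6  2.2]
```

View pics/s1.png

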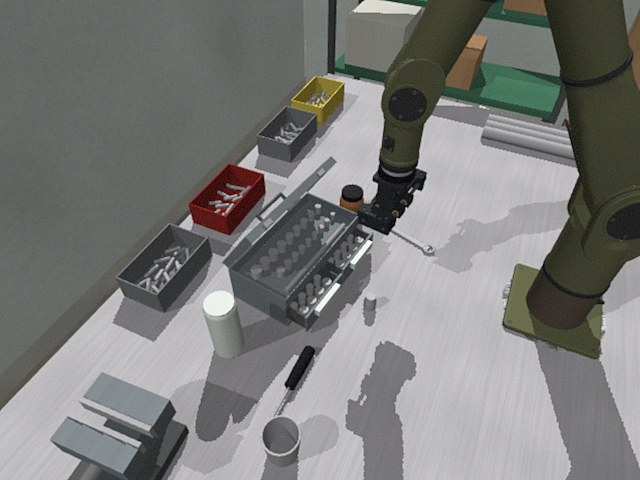

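```bash
python3 -c "
from h import *
d=load('side0');print(proj(d,tool()[0]))"; python3 -m inch '[[-1,25,0,0,0,0],[-1,25,0,0,0,0],[-2,25,1,0,0,0],[0,24,1,0,0,0],[0,0,0,0,0,0]]';python3 -c "
from h import *
show()
d=r.snapshot('side');cv2.imwrite('pics/s2.png',cv2.resize(d['img'][140:440,180:480,::-1],None,fx=2,fy=2))"
```

```text
[386.74747115 233.68635392]
clock: 2.23
tool_pos: [0.4075, 0.085, 0.0571]
eef_rot: [-0.464, 0.535, -0.534, 0.461]
contact_force: [0.5, -0.1, -0.1]
opening: 0.004
t 2.23 chest xyz mm [-188.7  -82.5   57.1] F chest [ 0.5 -0.  -0.1] open 0.0 q [-0.32  0.78  0.01  2.31 -0.06  0.06 -1.97]
```

View pics/s2.png

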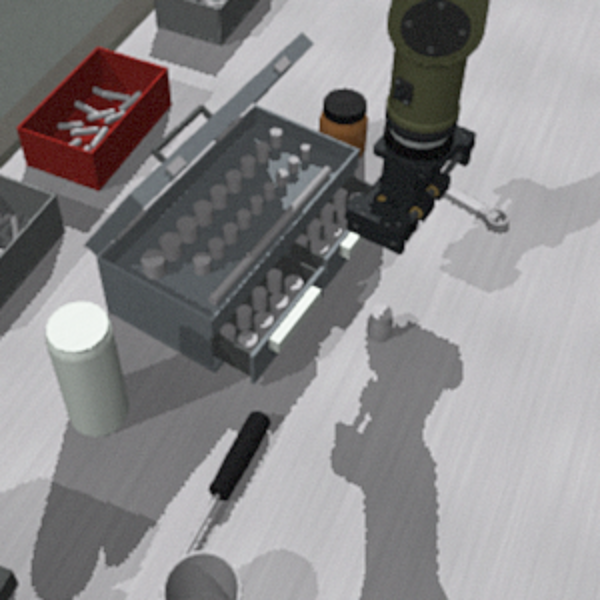

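```bash
python3 -m inch '[[0,0,6,0,0,0],[0,0,8,0,0,0],[0,0,8,0,0,0],[0,2,6,0,0,0],[0,2,5,0,0,0],[0,1,5,0,0,0],[0,0,5,0,0,0],[0,0,5,0,0,0]]';python3 -c "
from h import *
show()"; python3 -m inch '[[0,0,5,0,0,0],[0,0,5,0,0,0],[0,0,5,0,0,0],[0,0,5,0,0,0]]';python3 -c "
from h import *
show()"
```

```text
clock: 2.95
tool_pos: [0.456, 0.0793, 0.054]
eef_rot: [-0.463, 0.534, -0.534, 0.463]
contact_force: [-0.1, -0.2, 0.1]
opening: 0.007
t 2.95 chest xyz mm [-139.9  -81.3   54. ] F chest [-0.  -0.2  0.1] open 0.01 q [-0.28  0.79  0.01  2.18 -0.04  0.17 -1.94]
clock: 3.28
tool_pos: [0.4759, 0.0765, 0.0541]
eef_rot: [0.463, -0.534, 0.534, -0.463]
contact_force: [-1.0, -0.8, 0.0]
opening: 0.001
t 3.28 chest xyz mm [-119.7  -81.3   54.1] F chest [-0.9 -0.9  0. ] open 0.0 q [-0.26  0.8   0.01  2.12 -0.03  0.22 -1.93]
```

```bash
python3 -c "
from h import *
show()
d=r.snapshot('top');cv2.imwrite('pics/t3.png',cv2.resize(d['img'][160:370,150:450,::-1],None,fx=2.6,fy=2.6))"
```

```text
t 3.28 chest xyz mm [-119.7  -81.3   54.1] F chest [-0.9 -0.9  0. ] open 0.0 q [-0.26  0.8   0.01  2.12 -0.03  0.22 -1.93]
```

View pics/t3.png

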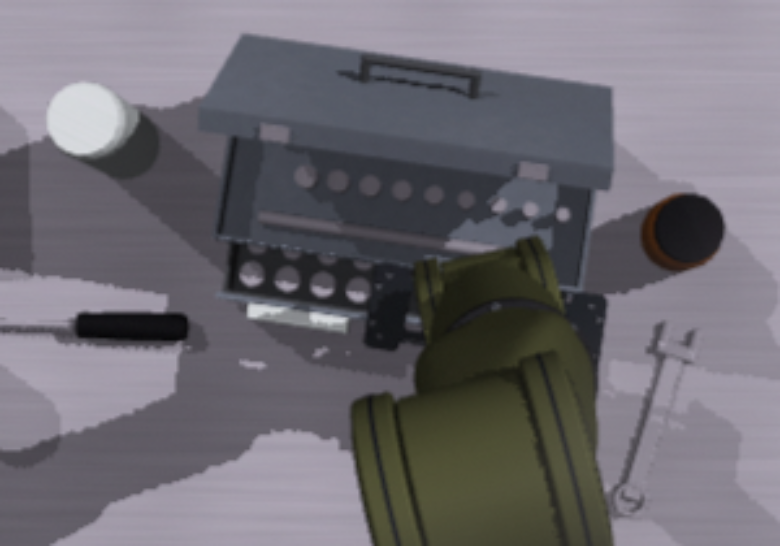

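```bash
python3 -m inch '[[0,0,4,0,0,0],[0,0,4,0,0,0],[0,0,3,0,0,0]]';python3 -c "
from h import *
show()"; python3 -m inch '[[0,0,2,0,0,0],[0,0,1,0,0,0]]';python3 -c "
from h import *
show()"
```

```text
clock: 3.58
tool_pos: [0.4868, 0.0749, 0.0541]
eef_rot: [0.463, -0.534, 0.534, -0.463]
contact_force: [-0.3, -0.3, 0.9]
opening: 0.009
t 3.58 chest xyz mm [-108.7  -81.3   54.1] F chest [-0.3 -0.4  0.9] open 0.01 q [-0.25  0.81  0.01  2.09 -0.03  0.24 -1.93]
clock: 3.75
tool_pos: [0.4897, 0.0745, 0.0541]
eef_rot: [0.463, -0.534, 0.534, -0.463]
contact_force: [0.2, 0.4, 0.6]
opening: 0.004
t 3.75 chest xyz mm [-105.8  -81.3   54.1] F chest [0.2 0.5 0.6] open 0.0 q [-0.25  0.81  0.01  2.08 -0.03  0.25 -1.93]
```

```bash
for i in 1 2 3; do python3 -m inch '[[0,0,1,0,0,0],[0,0,1,0,0,0]]' >/dev/null;python3 -c "
from h import *
show()";done; python3 -c "
from h import *
d=r.snapshot('side');cv2.imwrite('pics/s4.png',cv2.resize(d['img'][140:440,180:480,::-1],None,fx=2,fy=2))"
```

```text
t 3.92 chest xyz mm [-104.3  -81.3   54.1] F chest [-0.4 -0.4 -0.2] open 0.0 q [-0.25  0.81  0.01  2.08 -0.03  0.25 -1.93]
t 4.08 chest xyz mm [-102.2  -81.3   54.1] F chest [-0.2 -1.   0.1] open 0.0 q [-0.25  0.81  0.01  2.07 -0.03  0.26 -1.92]
t 4.25 chest xyz mm [-100.1  -81.3   54.1] F chest [0.2 0.2 0.7] open 0.0 q [-0.25  0.81  0.01  2.07 -0.03  0.26 -1.92]
```

View pics/s4.png

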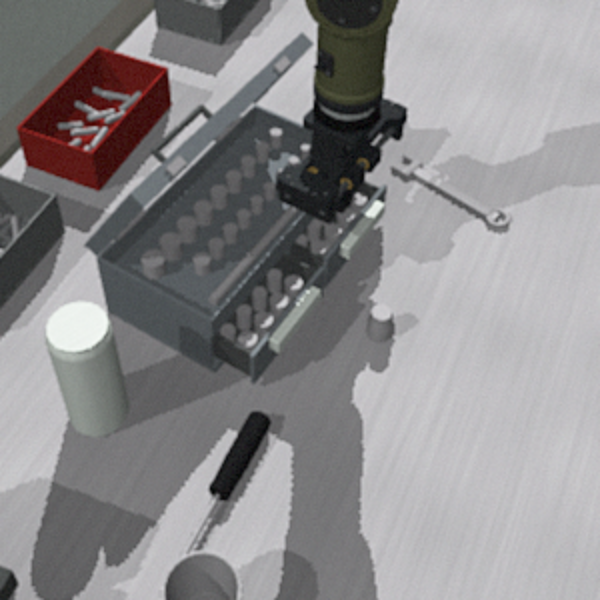

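```bash
python3 - <<'E'
from h import *
p,R,s=tool()
d=r.snapshot('side');W=cloud(d);np.savez('side5.npz',**d)
for h_ in (0,.019,.064,.1): 
    u=proj(d,p-R.as_matrix()[:,1]*h_); print(h_,u,(u-[180,140])*2)
d2=r.snapshot('top');np.savez('top5.npz',**d2)
cv2.imwrite('pics/s5.png',cv2.resize(d['img'][180:330,270:420,::-1],None,fx=4,fy=4,interpolation=cv2.INTER_CUBIC))
np.set_printoptions(precision=3,suppress=True)
for v in range(215,275,4): print(v,W[v,342],W[v,350],W[v,360])
E
```

```text
0 [348.56278361 249.1092801 ] [337.12556721 218.2185602 ]
0.019 [348.95636149 243.89484029] [337.91272297 207.78968058]
0.064 [349.92768378 231.02597267] [339.85536756 182.05194534]
0.1 [350.74706151 220.17019023] [341.49412302 160.34038045]
215 [0.504 0.112 0.2  ] [0.483 0.116 0.211] [0.473 0.079 0.184]
219 [0.503 0.112 0.188] [0.484 0.114 0.197] [0.476 0.065 0.159]
223 [0.5   0.117 0.181] [0.482 0.117 0.188] [0.469 0.085 0.166]
227 [0.506 0.101 0.152] [0.479 0.122 0.182] [0.464 0.096 0.165]
231 [0.489 0.144 0.185] [0.484 0.105 0.151] [0.464 0.094 0.15 ]
235 [0.483 0.158 0.188] [0.477 0.123 0.159] [0.491 0.006 0.044]
239 [0.479 0.168 0.187] [0.489 0.089 0.108] [0.483 0.027 0.053]
243 [0.479 0.166 0.172] [0.489 0.086 0.091] [0.48  0.034 0.045]
247 [0.481 0.159 0.152] [0.497 0.061 0.049] [0.469 0.067 0.068]
251 [0.518 0.06  0.023] [0.494 0.067 0.041] [0.464 0.08  0.068]
255 [0.504 0.094 0.049] [0.486 0.087 0.051] [0.459 0.093 0.069]
259 [0.503 0.096 0.036] [0.476 0.114 0.068] [0.456 0.098 0.061]
263 [0.494 0.12  0.051] [0.473 0.121 0.062] [0.465 0.063 0.005]
267 [0.49  0.127 0.045] [0.474 0.116 0.042] [0.462 0.072 0.001]
271 [0.482 0.149 0.058] [0.472 0.118 0.029] [0.456 0.086 0.002]
```

View pics/s5.png

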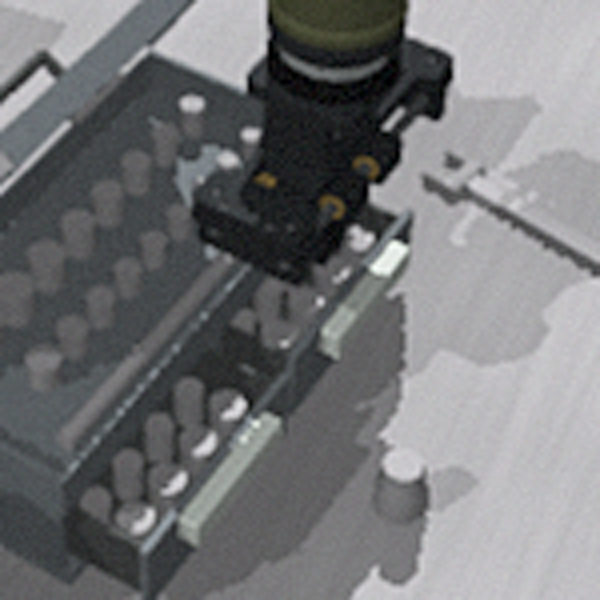

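```bash
python3 - <<'E'
from h import *
for n in("side0","side5","top5"):
    d=load(n);W=cloud(d);img=d["img"].astype(int)
    sel=(W[...,2]>.055)&(W[...,2]<.075)&(W[...,0]>.44)&(W[...,0]<.52)&(W[...,1]>.03)&(W[...,1]<.29)&(img.min(2)>125)&(abs(img[...,0]-img[...,2])<40)
    P=W[sel]; 
    for k,a in dict(R=P[P[:,1]<.15],L=P[P[:,1]>.17]).items():
        if len(a): q=np.median(a,0)-O; print(n,k,len(a),"xc,yc",q@ex,q@ey)
d=load("side5")
c=cv2.resize(d['img'][215:275,310:390,::-1],None,fx=9,fy=9,interpolation=cv2.INTER_LINEAR); cv2.imwrite('pics/s5z.png',cv2.convertScaleAbs(c,alpha=1.8,beta=20))
W=cloud(d)
np.set_printoptions(precision=3,suppress=True,linewidth=200)
for v in range(238,266,2): print(v,[ (W[v,u]*1000).astype(int).tolist() for u in (336,340,344,348,352)])
E
```

```text
side0 R 208 xc,yc -0.13416176593602883 -0.07566329597227958
side0 L 264 xc,yc -0.13797622187315411 0.08254875859424458
side5 R 134 xc,yc -0.13567967774698322 -0.07853882054852854
side5 L 211 xc,yc -0.13935036696098307 0.08407648197958681
top5 L 179 xc,yc -0.1383068025743032 0.07839847713764032
238 [[493, 165, 181], [485, 164, 183], [477, 160, 183], [471, 150, 177], [486, 81, 105]]
240 [[493, 166, 175], [483, 167, 181], [474, 167, 184], [493, 88, 101], [486, 78, 95]]
242 [[493, 166, 169], [484, 165, 172], [474, 167, 178], [493, 88, 94], [485, 80, 90]]
244 [[496, 157, 152], [483, 167, 168], [474, 166, 172], [493, 85, 85], [487, 74, 77]]
246 [[496, 157, 146], [486, 159, 153], [476, 160, 158], [511, 35, 21], [492, 57, 50]]
248 [[517, 104, 78], [486, 158, 145], [475, 160, 152], [508, 41, 20], [489, 64, 51]]
250 [[524, 84, 48], [515, 80, 48], [474, 162, 148], [505, 48, 20], [488, 66, 47]]
252 [[521, 91, 48], [512, 86, 48], [502, 85, 52], [494, 79, 50], [488, 66, 39]]
254 [[520, 93, 44], [512, 86, 40], [500, 90, 50], [490, 88, 53], [487, 67, 33]]
256 [[519, 96, 40], [512, 87, 34], [497, 97, 52], [488, 93, 51], [474, 105, 71]]
258 [[520, 92, 27], [512, 84, 23], [496, 101, 48], [487, 96, 47], [472, 109, 68]]
260 [[519, 95, 23], [500, 116, 54], [495, 100, 40], [479, 116, 64], [470, 114, 67]]
262 [[508, 122, 49], [498, 120, 52], [490, 114, 50], [475, 126, 70], [467, 121, 68]]
264 [[505, 130, 52], [496, 124, 50], [489, 117, 46], [474, 130, 67], [466, 122, 62]]
```

View pics/s5z.png

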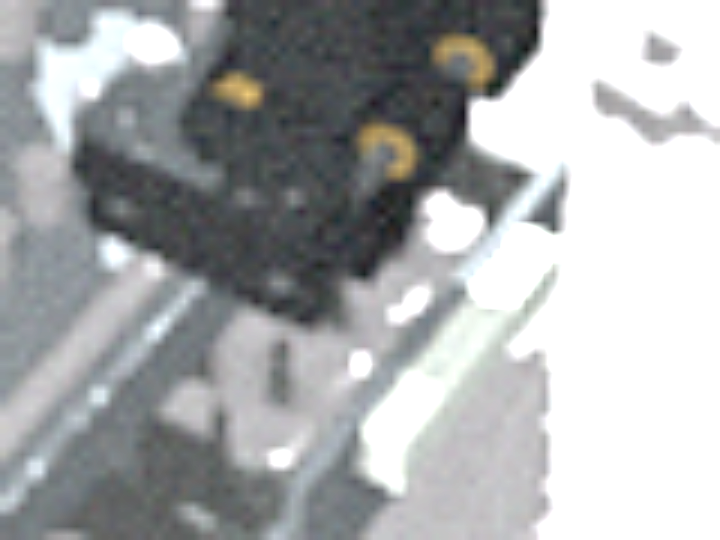

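```bash
python3 - <<'E'
from h import *
d=load("side0")
p=np.array([.246,-.5745,.2165]); print(proj(d,p))
for a in(-.05,.05): print(proj(d,p+a*np.array([.394,-.919,0])))
cv2.imwrite('pics/s0g.png',cv2.convertScaleAbs(cv2.resize(d['img'][0:120,470:590,::-1],None,fx=5,fy=5),alpha=1.8,beta=20))
W=cloud(d)
for v in range(60,104,4): print(v,[(W[v,u]*1000).astype(int).tolist() for u in (510,515,520,525,530,535)])
E
```

```text
[512.40745086  93.05238017]
[516.86294981 101.7347723 ]
[508.17067313  84.79620819]
60 [[323, -1938, -271], [267, -563, 317], [272, -1960, -269], [241, -504, 347], [229, -510, 347], [217, -513, 348]]
64 [[317, -1947, -296], [265, -615, 284], [251, -530, 323], [238, -483, 346], [226, -486, 347], [214, -491, 347]]
68 [[275, -619, 267], [261, -623, 269], [247, -492, 329], [235, -478, 338], [223, -481, 339], [211, -488, 338]]
72 [[271, -617, 257], [258, -617, 260], [244, -490, 319], [231, -488, 323], [219, -493, 323], [207, -498, 324]]
76 [[268, -611, 248], [254, -621, 246], [240, -487, 310], [228, -492, 310], [216, -493, 312], [204, -498, 313]]
80 [[282, -1542, -198], [260, -1563, -203], [237, -1568, -200], [224, -518, 288], [212, -526, 287], [169, -1612, -205]]
84 [[276, -1518, -206], [254, -1526, -205], [234, -522, 272], [221, -523, 275], [186, -1552, -202], [164, -1562, -202]]
88 [[269, -1477, -206], [247, -1474, -200], [230, -520, 261], [217, -523, 263], [181, -1525, -209], [159, -1520, -201]]
92 [[263, -1428, -202], [241, -1424, -195], [226, -524, 248], [214, -523, 252], [176, -1469, -201], [154, -1473, -198]]
96 [[257, -1386, -200], [235, -1396, -200], [214, -1404, -199], [192, -1420, -202], [171, -1430, -202], [149, -1441, -202]]
100 [[251, -1349, -201], [230, -1351, -197], [208, -1379, -206], [187, -1381, -202], [166, -1381, -197], [144, -1408, -205]]
```

View pics/s0g.png

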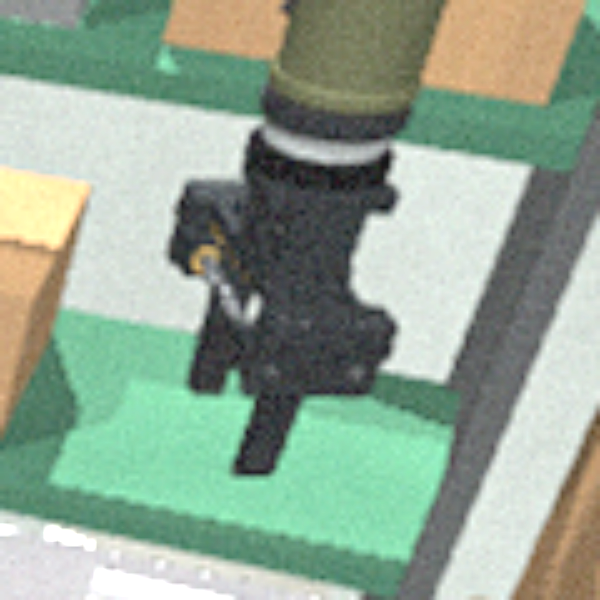

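The finger is hovering over the lip. The visible tip is at about z 0.077, while the reported TCP z is 0.054, so the true tip sits about 22 mm above the reported value. The first image shows the same offset. No drawer moved, so I'll back off and come in lower.

```bash
python3 -m inch '[[0,-12,0,0,0,0],[0,0,-15,0,0,0],[0,0,-15,0,0,0],[0,0,-15,0,0,0],[0,0,-16,0,0,0],[0,0,0,0,0,0]]' >/dev/null;python3 - <<'E'
from h import *
show()
p,R,s=tool()
d=r.snapshot('side');W=cloud(d);np.savez('side6.npz',**d)
u0=proj(d,p);u1=proj(d,p+[0,0,.022]);print(u0,u1)
x,y=int(u1[0])-40,int(u1[1])-40
cv2.imwrite('pics/s6.png',cv2.convertScaleAbs(cv2.resize(d['img'][y:y+80,x:x+80,::-1],None,fx=7,fy=7),alpha=1.6,beta=20)); print(x,y)
for v in range(int(u1[1])-14,int(u1[1])+12,2): print(v,[(W[v,u]*1000).astype(int).tolist() for u in range(int(u1[0])-8,int(u1[0])+9,4)])
E
```

```text
t 4.9 chest xyz mm [-165.2  -81.8   66.1] F chest [-0.1 -0.9 -0.1] open 0.0 q [-0.3   0.76  0.01  2.24 -0.05  0.15 -1.96]
[372.16137072 256.56803182] [372.96958313 250.44645279]
332 210
236 [[437, 147, 195], [429, 142, 194], [420, 143, 198], [415, 131, 189], [410, 114, 175]]
238 [[434, 154, 197], [426, 152, 198], [419, 145, 194], [419, 112, 164], [409, 115, 171]]
240 [[432, 160, 197], [424, 158, 198], [417, 151, 195], [415, 124, 170], [409, 116, 166]]
242 [[431, 163, 194], [422, 163, 198], [415, 158, 196], [407, 154, 196], [418, 73, 114]]
244 [[428, 169, 195], [420, 166, 196], [413, 163, 196], [406, 156, 193], [418, 71, 105]]
246 [[426, 175, 196], [418, 172, 197], [410, 169, 197], [421, 96, 121], [418, 69, 96]]
248 [[426, 173, 188], [417, 176, 195], [409, 172, 194], [421, 94, 113], [437, -12, 0]]
250 [[426, 171, 179], [416, 176, 189], [409, 170, 187], [421, 91, 103], [434, -3, 3]]
252 [[427, 167, 168], [416, 174, 181], [408, 170, 181], [421, 88, 92], [432, 4, 3]]
254 [[426, 167, 162], [417, 168, 168], [408, 169, 173], [440, 11, 0], [430, 7, 0]]
256 [[425, 170, 159], [417, 167, 161], [409, 165, 162], [436, 21, 3], [427, 16, 3]]
258 [[463, 40, 1], [416, 169, 157], [408, 165, 156], [435, 25, 0], [425, 22, 2]]
260 [[460, 45, 1], [450, 43, 3], [441, 38, 3], [432, 33, 2], [422, 31, 5]]
```

View pics/s6.png

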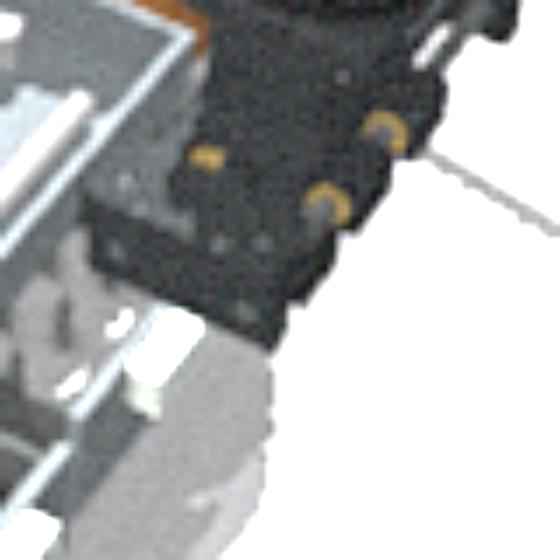

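Finger bottom confirmed at about z 0.087 while reported is 0.066, an offset of +21 mm. The finger's near face is at chest x ≈ -175. I'll descend 29 mm in front of the lip and push.

```bash
python3 -m inch '[[0,10,3,0,0,0],[0,10,2,0,0,0],[0,9,0,0,0,0],[0,0,0,0,0,0]]' >/dev/null;python3 -c "
from h import *
show()"; python3 -m inch '[[0,0,5,0,0,0],[0,0,5,0,0,0],[0,1,5,0,0,0],[0,1,5,0,0,0]]'>/dev/null;python3 - <<'E'
from h import *
show()
d=r.snapshot('side')
cv2.imwrite('pics/s7.png',cv2.convertScaleAbs(cv2.resize(d['img'][200:320,290:410,::-1],None,fx=5,fy=5),alpha=1.6,beta=20))
E
```

```text
t 5.28 chest xyz mm [-156.   -81.6   35. ] F chest [ 0.3  0.6 -1.2] open 0.01 q [-0.29  0.83  0.01  2.23 -0.05  0.09 -1.95]
t 5.62 chest xyz mm [-135.8  -81.5   35.3] F chest [-2.2 -0.2  1.6] open 0.0 q [-0.27  0.84  0.01  2.17 -0.04  0.14 -1.94]
```

View pics/s7.png

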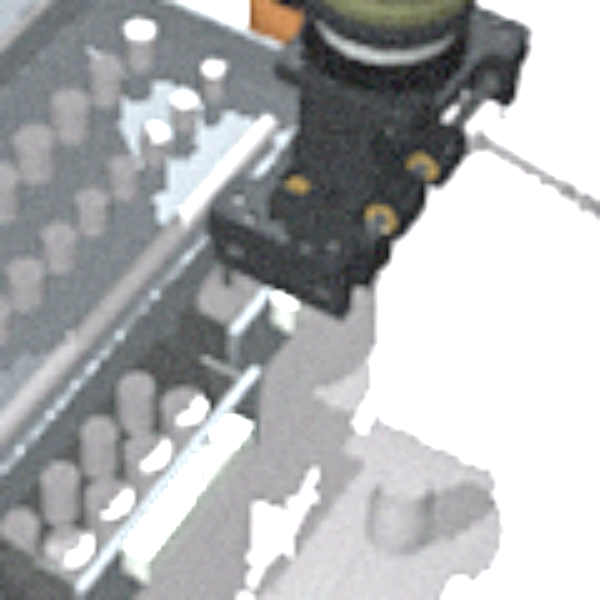

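```bash
python3 -m inch '[[0,0,5,0,0,0],[0,0,5,0,0,0],[0,0,5,0,0,0],[0,0,5,0,0,0],[0,0,4,0,0,0],[0,0,3,0,0,0]]'>/dev/null;python3 -c "
from h import *
show()"; for i in 1 2 3 ; do python3 -m inch '[[0,0,1,0,0,0],[0,0,1,0,0,0]]'>/dev/null;python3 -c "
from h import *
show()";done
```

```text
t 6.17 chest xyz mm [-108.2  -81.3   35.2] F chest [-1.3  0.6  2.4] open 0.0 q [-0.25  0.84  0.01  2.1  -0.03  0.2  -1.93]
t 6.33 chest xyz mm [-106.8  -81.2   35.1] F chest [-1.9 -1.2  0.8] open 0.01 q [-0.25  0.85  0.01  2.09 -0.03  0.21 -1.93]
t 6.5 chest xyz mm [-106.4  -81.3   35. ] F chest [-6.   0.7  3.7] open 0.01 q [-0.25  0.85  0.01  2.09 -0.03  0.21 -1.93]
t 6.67 chest xyz mm [-106.5  -81.3   35. ] F chest [-8.9  0.6  7. ] open 0.0 q [-0.25  0.85  0.01  2.08 -0.03  0.22 -1.93]
```

```bash
python3 -m inch '[[0,0,-10,0,0,0],[0,-5,-20,0,0,0],[0,-20,-20,0,0,0],[-10,-20,-6,0,0,0],[-40,0,0,0,0,0],[-40,0,0,0,0,0],[-40,0,0,0,0,0],[-31,0,0,0,0,0],[0,0,0,0,0,0]]'>/dev/null;python3 - <<'E'
from h import *
show()
d=r.snapshot('side')
cv2.imwrite('pics/s8.png',cv2.resize(d['img'][170:350,240:420,::-1],None,fx=3.3,fy=3.3))
E
```

```text
t 7.42 chest xyz mm [-158.7   90.1   80.4] F chest [-0.4  0.1  0.3] open 0.0 q [-0.63  0.78  0.07  1.99 -0.15  0.36 -2.14]
```

View pics/s8.png

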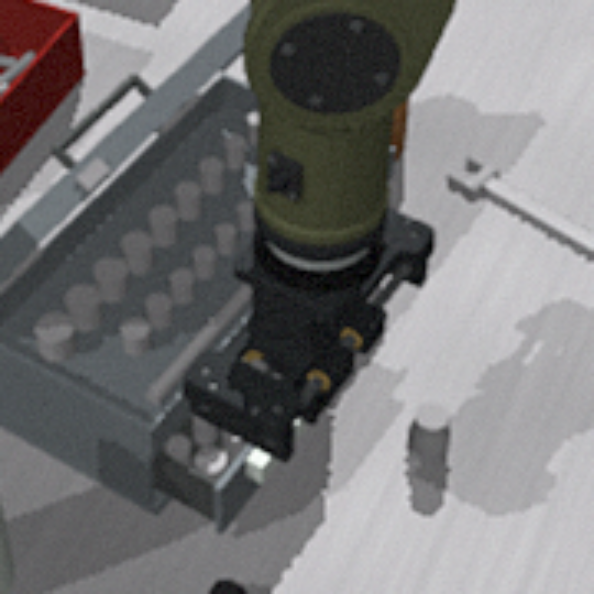

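```bash
python3 -m inch '[[8,0,-12,0,0,0],[0,15,0,0,0,0],[0,15,0,0,0,0],[0,15,0,0,0,0],[0,0,0,0,0,0]]'>/dev/null;python3 -c "
from h import *
show()";python3 -m inch '[[0,0,6,0,0,0],[0,0,6,0,0,0],[0,0,5,0,0,0],[0,0,5,0,0,0],[0,0,5,0,0,0],[0,0,5,0,0,0]]'>/dev/null;python3 -c "
from h import *
show()"
```

```text
t 7.88 chest xyz mm [-171.5   69.6   33.2] F chest [ 0.2 -0.5  0.2] open 0.01 q [-0.6   0.86  0.05  2.06 -0.15  0.23 -2.14]
t 8.38 chest xyz mm [-138.7   71.5   35.5] F chest [-1.3 -0.4  1.3] open 0.01 q [-0.57  0.87  0.05  1.98 -0.14  0.3  -2.12]
```

```bash
python3 -m inch '[[0,0,5,0,0,0],[0,0,5,0,0,0],[0,0,5,0,0,0],[0,0,5,0,0,0],[0,0,4,0,0,0],[0,0,4,0,0,0]]'>/dev/null;python3 -c "
from h import *
show()"; for i in 1 2 3 4; do python3 -m inch '[[0,0,1,0,0,0],[0,0,1,0,0,0]]'>/dev/null;python3 -c "
from h import *
show()";done
```

```text
t 8.88 chest xyz mm [-110.7   71.8   35. ] F chest [-2.5 -0.7  1.9] open 0.0 q [-0.54  0.88  0.06  1.91 -0.12  0.35 -2.1 ]
t 9.05 chest xyz mm [-108.8   71.7   35. ] F chest [-1.2 -1.1  0.7] open 0.01 q [-0.53  0.88  0.06  1.91 -0.12  0.36 -2.1 ]
t 9.22 chest xyz mm [-107.3   71.8   35. ] F chest [-1.2 -0.6  0.1] open 0.01 q [-0.53  0.88  0.06  1.9  -0.12  0.36 -2.09]
t 9.38 chest xyz mm [-106.5   71.7   35. ] F chest [-5.3  0.6  4.3] open 0.01 q [-0.53  0.88  0.06  1.9  -0.12  0.37 -2.09]
t 9.55 chest xyz mm [-106.6   71.7   35. ] F chest [-9.2 -0.7  7.3] open 0.01 q [-0.53  0.88  0.05  1.89 -0.12  0.37 -2.09]
```

```bash
python3 -m inch '[[0,0,-10,0,0,0],[0,0,-20,0,0,0],[0,-20,-20,0,0,0],[0,-40,0,0,0,0],[0,-40,0,0,0,0],[0,-40,0,0,0,0],[0,-40,0,0,0,0],[0,-40,0,0,0,0],[0,-40,0,0,0,0],[0,0,0,0,0,0]]'>/dev/null;python3 - <<'E'
from h import *
show()
d=r.snapshot('side'); np.savez('side9.npz',**d)
cv2.imwrite('pics/s9.png',cv2.resize(d['img'][140:380,180:480,::-1],None,fx=2.5,fy=2.5))
for n in("side9",):
    d=load(n);W=cloud(d);img=d["img"].astype(int)
    sel=(W[...,2]>.058)&(W[...,2]<.075)&(W[...,0]>.44)&(W[...,0]<.56)&(W[...,1]>.03)&(W[...,1]<.29)&(img.min(2)>125)
    P=W[sel]; 
    for k,a in dict(R=P[P[:,1]<.15],L=P[P[:,1]>.17]).items():
        if len(a): q=np.median(a,0)-O; print(n,k,len(a),"xc,yc",q@ex,q@ey)
E
```

```text
t 10.38 chest xyz mm [-148.2   74.5  302.9] F chest [ 1.5  0.3 -0.1] open 0.0 q [-0.65  0.44  0.16  1.77 -0.09  0.91 -2.17]
side9 R 47 xc,yc -0.07908537919887963 -0.08264846499090611
side9 L 23 xc,yc -0.09298310186328981 0.08771856472520655
```

View pics/s9.png

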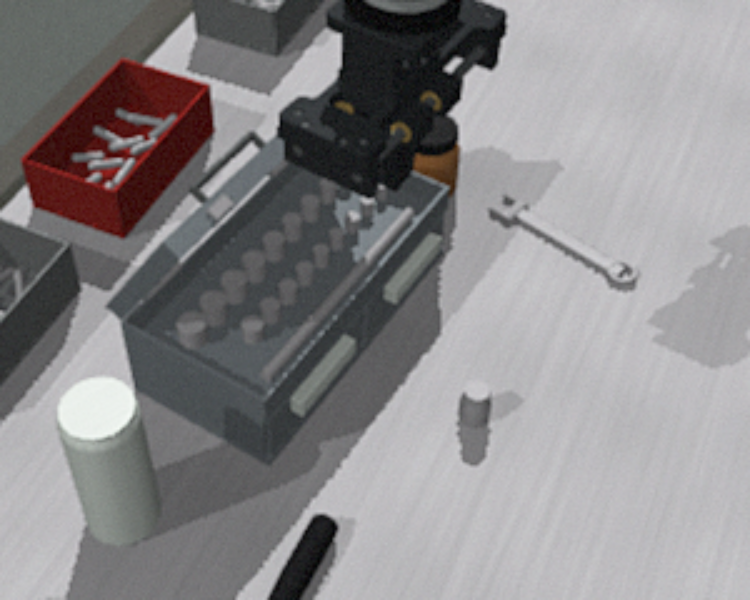

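Both pulls now look flush with the chest front: left lip mid at chest x ≈ -93, flush against expected -87..-94, and the other is similar. The lid is still raised. Now I move above and behind the lid's front edge.

```bash
python3 -m inch '[[15,0,35,0,0,0],[15,0,35,0,0,0],[15,0,35,0,0,0],[15,0,35,0,0,0],[14,0,36,0,0,0],[0,0,0,0,0,0],[0,0,0,0,0,0]]'>/dev/null;python3 - <<'E'
from h import *
show(); p,R,s=tool()
d=r.snapshot('side'); np.savez('side10.npz',**d)
cv2.imwrite('pics/s10.png',cv2.resize(d['img'][80:320,200:440,::-1],None,fx=2.5,fy=2.5)); 
d=r.snapshot('top');cv2.imwrite('pics/t10.png',cv2.resize(d['img'][120:320,180:440,::-1],None,fx=2.5,fy=2.5))
E
```

```text
t 11.02 chest xyz mm [ 24.4  -4.7 292.9] F chest [ 0.3  0.3 -0.5] open 0.01 q [-0.36  0.64  0.16  1.42 -0.1   1.09 -1.9 ]
```

View pics/s10.png

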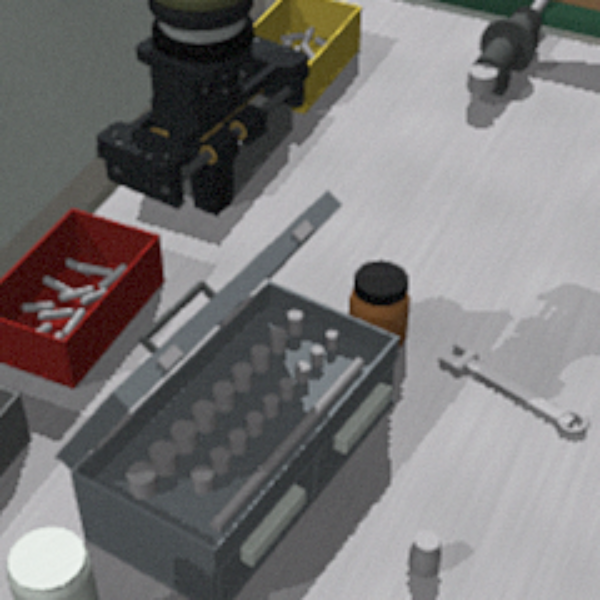

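View pics/t10.png

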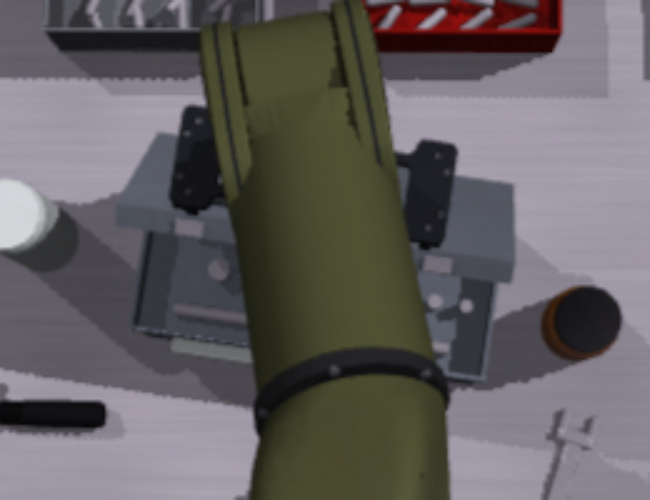

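```bash
python3 - <<'E'
from h import *
p,R,s=tool(); print(p)
d=load('side10');W=cloud(d);print(proj(d,p),proj(d,p+[0,0,.021]))
for v in range(148,172,2):
  print(v,[(lambda w:np.round([(w-O)@ex*1e3,(w-O)@ey*1e3,w[2]*1e3]).astype(int).tolist())(W[v,u]) for u in(276,280,284,288,292)])
E
```

```text
[0.62724728 0.13521513 0.29372791]
[285.62953078 172.32947333] [285.14348584 164.28680414]
148 [[-3, 54, 397], [21, 13, 364], [14, 9, 365], [16, -7, 354], [12, -15, 351]]
150 [[34, 9, 352], [24, 10, 356], [15, 8, 359], [17, -7, 349], [14, -17, 345]]
152 [[321, -340, 26], [22, 12, 353], [14, 9, 355], [15, -5, 346], [13, -16, 341]]
154 [[322, -340, 18], [25, 10, 346], [13, 11, 352], [16, -6, 341], [13, -16, 336]]
156 [[319, -336, 14], [24, 10, 342], [16, 8, 344], [14, -3, 338], [12, -14, 332]]
158 [[324, -340, 2], [25, 9, 336], [17, 7, 338], [15, -4, 332], [12, -13, 328]]
160 [[317, -331, 2], [26, 9, 330], [15, 10, 336], [14, -3, 328], [14, -16, 320]]
162 [[309, -322, 3], [29, 6, 323], [17, 8, 328], [15, -3, 322], [266, -349, 4]]
164 [[304, -315, 2], [295, -323, 1], [18, 6, 322], [15, -3, 318], [262, -343, 1]]
166 [[300, -308, 0], [284, -309, 6], [275, -318, 4], [266, -327, 2], [254, -332, 4]]
168 [[293, -300, 0], [279, -302, 5], [273, -315, -1], [260, -319, 2], [250, -326, 2]]
170 [[286, -290, 1], [273, -294, 5], [264, -303, 2], [253, -309, 3], [244, -318, 2]]
```

```bash
python3 -m inch '[[-3,20,2,0,0,0],[-2,20,2,0,0,0],[0,20,0,0,0,0],[0,8,0,0,0,0],[0,4,0,0,0,0]]'>/dev/null;python3 -c "
from h import *
show()"; for i in 1 2; do python3 -m inch '[[0,3,0,0,0,0],[0,3,0,0,0,0]]'>/dev/null;python3 -c "
from h import *
show()";done
```

```text
t 11.53 chest xyz mm [ 24.7   3.7 221.6] F chest [ 0.6 -0.7 -0.1] open 0.0 q [-0.36  0.72  0.14  1.5  -0.12  0.94 -1.9 ]
t 11.7 chest xyz mm [ 27.2   3.3 217.9] F chest [-0.3 -0.5 -0.2] open 0.01 q [-0.36  0.72  0.14  1.5  -0.12  0.93 -1.9 ]
t 11.87 chest xyz mm [ 27.3   2.9 211.8] F chest [0.3 0.8 0.4] open 0.0 q [-0.36  0.73  0.14  1.51 -0.12  0.91 -1.9 ]
```

Now I follow the arc, starting slowly.

```bash
python3 -m inch '[[0,4,-6,0,0,0],[0,4,-6,0,0,0],[0,4,-6,0,0,0],[0,4,-7,0,0,0]]'>/dev/null;python3 - <<'E'
from h import *
show()
d=r.snapshot('side'); np.savez('side11.npz',**d)
cv2.imwrite('pics/s11.png',cv2.resize(d['img'][80:320,200:440,::-1],None,fx=2.5,fy=2.5))
E
```

```text
t 12.2 chest xyz mm [  3.3   2.8 196.3] F chest [ 2.8 -0.5  2.6] open 0.01 q [-0.38  0.71  0.14  1.6  -0.12  0.83 -1.91]
```

View pics/s11.png

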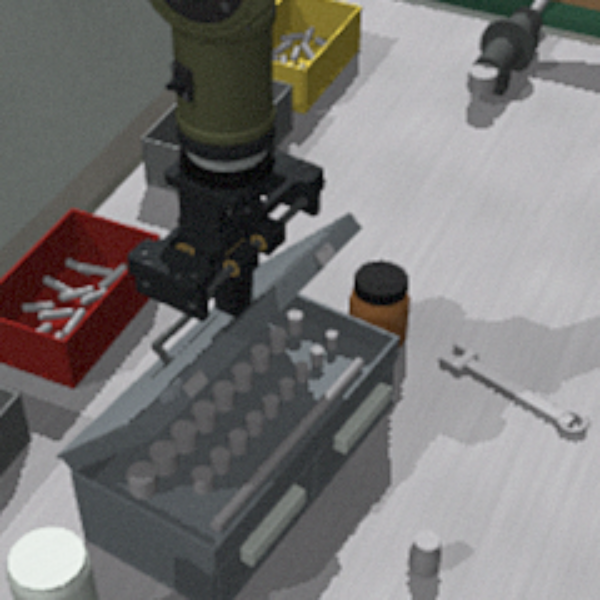

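```bash
python3 -m inch '[[0,5,-6,0,0,0],[0,5,-5,0,0,0],[0,5,-5,0,0,0],[0,5,-5,0,0,0],[0,6,-5,0,0,0],[0,6,-4,0,0,0],[0,6,-4,0,0,0],[0,6,-4,0,0,0]]'>/dev/null;python3 -c "
from h import *
show()"; python3 -m inch '[[0,7,-3,0,0,0],[0,7,-3,0,0,0],[0,6,-3,0,0,0],[0,6,-3,0,0,0]]'>/dev/null; python3 - <<'E'
from h import *
show()
d=r.snapshot('side'); np.savez('side12.npz',**d)
cv2.imwrite('pics/s12.png',cv2.resize(d['img'][80:320,200:440,::-1],None,fx=2.5,fy=2.5))
E
```

```text
t 12.92 chest xyz mm [-36.9   2.8 150.3] F chest [-0.1  0.7  2.8] open 0.0 q [-0.4   0.73  0.12  1.75 -0.13  0.67 -1.92]
t 13.25 chest xyz mm [-48.    2.8 124.3] F chest [2.2 0.3 2.1] open 0.0 q [-0.41  0.76  0.11  1.8  -0.14  0.59 -1.92]
```

View pics/s12.png

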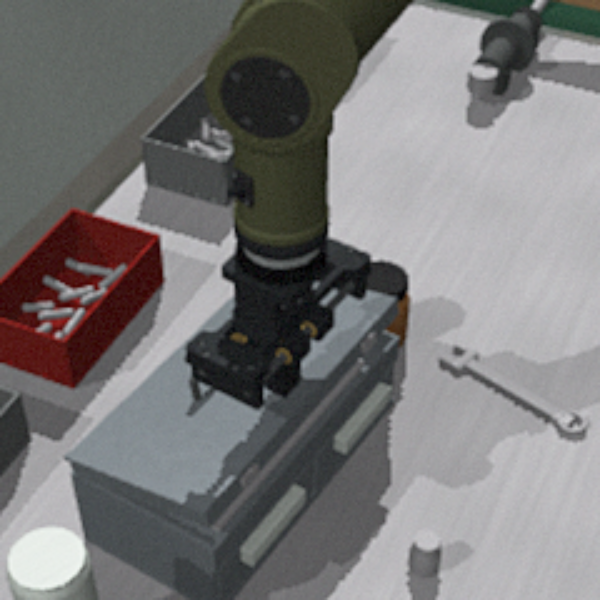

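```bash
python3 -m inch '[[0,5,-2,0,0,0],[0,5,-2,0,0,0],[0,5,-2,0,0,0],[0,5,-1,0,0,0]]'>/dev/null;python3 -c "
from h import *
show()"; for i in 1 2 3; do python3 -m inch '[[0,2,0,0,0,0],[0,2,0,0,0,0]]'>/dev/null; python3 -c "
from h import *
show()"; done
```

```text
t 13.63 chest xyz mm [-54.3   2.7 104.8] F chest [ 1.9 -0.4  2. ] open 0.0 q [-0.41  0.78  0.1   1.83 -0.14  0.53 -1.92]
t 13.8 chest xyz mm [-55.5   2.6 100.7] F chest [-0.9  0.2  2.7] open 0.01 q [-0.41  0.79  0.1   1.84 -0.14  0.53 -1.92]
t 13.97 chest xyz mm [-55.7   2.6  98.3] F chest [-7.5 -2.2 33.4] open 0.01 q [-0.41  0.79  0.1   1.84 -0.15  0.52 -1.92]
t 14.13 chest xyz mm [-55.7   2.7  98. ] F chest [-14.4  -4.6  65.9] open 0.0 q [-0.4   0.79  0.1   1.84 -0.15  0.52 -1.92]
```

The lid bottomed out at z ≈ 0.098 reported (0.120 true), so I release and back away.

```bash
python3 -m inch '[[0,-5,0,0,0,0],[0,-10,0,0,0,0],[0,-30,0,0,0,0],[0,-40,0,0,0,0],[0,-40,-20,0,0,0],[0,-20,-35,0,0,0],[0,0,-40,0,0,0],[0,0,-40,0,0,0],[0,0,0,0,0,0],[0,0,0,0,0,0]]'>/dev/null; python3 - <<'E'
from h import *
show()
for n in("side","top"):
    d=r.snapshot(n); np.savez(n+'13.npz',**d); cv2.imwrite(f'pics/{n}13.png',d['img'][:,:,::-1])
E
```

```text
t 14.97 chest xyz mm [-191.7    2.5  235.3] F chest [0.7 0.2 0.7] open 0.0 q [-0.6   0.44  0.16  2.06 -0.11  0.65 -2.07]
```

View pics/side13.png

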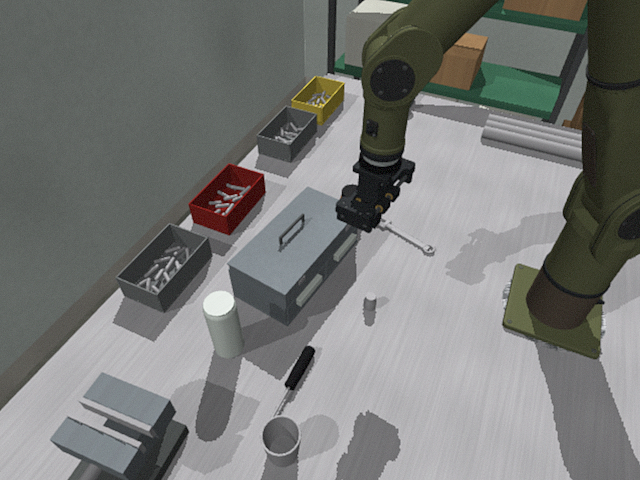

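View pics/top13.png

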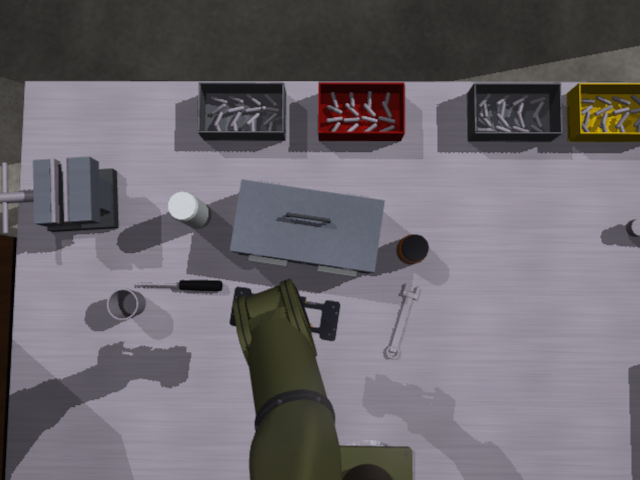

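```bash
python3 - <<'E'
from h import *
d=load("top13");W=cloud(d);Q=np.stack([(W-O)@ex,(W-O)@ey,W[...,2]],-1)
m=(abs(Q[...,0])<.07)&(abs(Q[...,1])<.15)&(Q[...,2]>.105)&(Q[...,2]<.13)
P=Q[m]; A=np.c_[P,np.ones(len(P))][:,[0,1,3]]; c=np.linalg.lstsq(A,P[:,2],rcond=None)[0]; print("lid plane slope x,y, height",c)
m=(Q[...,2]>.105)&(Q[...,2]<.13)&(abs(Q[...,0])<.12)&(abs(Q[...,1])<.2)
print("lid extents",np.percentile(Q[m],[.5,99.5],axis=0).round(3))
g=d["img"].min(2)
for k,s in dict(L=1,R=-1).items():
    m=(Q[...,2]>.05)&(Q[...,2]<.078)&(abs(Q[...,1]-s*.08)<.04)&(Q[...,0]<-.07)&(Q[...,0]>-.16)
    print(k,m.sum(),np.percentile(Q[m][:,0],[2,50,98]).round(4),np.median(Q[m][:,2]).round(3))
E
```

```text
lid plane slope x,y, height [ 0.00078903 -0.00048286  0.12071363]
lid extents [[-0.081 -0.157  0.112]
 [ 0.078  0.16   0.128]]
L 219 [-0.095  -0.0885 -0.0812] 0.066
R 225 [-0.0951 -0.0885 -0.0811] 0.067
```

```bash
python3 -c "
from h import *
show(); print(r.finish_job())"
```

```text
t 15.07 chest xyz mm [-188.     3.1  235.5] F chest [0.6 1.  0. ] open 0.01 q [-0.59  0.45  0.16  2.05 -0.11  0.65 -2.07]
the job is handed in; nothing more can be done
None
```

The chest is closed: I pushed both drawers home first (right, then left), then pushed the lid shut from its outer face, and handed the job in at about 15 s. `finish_job()` gives no verdict, so the checks below are my own.

**What I did**
- **Drawers:** I pushed each one by its lip with closed fingertips until it stopped, with about 9 N at the stop.
- **Lid:** I followed its arc down near `lid_push`, clear of the handle, at about 0.6 rad/s. It took about 3 N on the way and about 66 N vertically for a moment at the stop. That is firmer than "gently" suggests, but under the 120 N wrist limit.

**Last checks, from the top camera after backing away**
- **Drawers:** both pull fronts are at chest x ≈ -95 mm, against the -94 mm expected when shut.
- **Lid:** the top is flat (slope under 0.001) at a height of 120.7 mm.
- **Chest:** the lid outline is within about 3 mm of where the first measurement put the chest, with no visible tilt.
- **Bystanders:** they look unmoved in both views. I judged this by eye and did not measure them. The arm hid the socket in the top view, so I could check it only in the side view.

**What disagreed:** the real fingertips sit about 21 mm above the reported TCP. Because of this, my first push on the right drawer passed over its lip and over the open drawer. I measured the offset in the side view, backed out and redid the push lower. I saw no movement and forces stayed around 1 N.

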